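# Catch a mounted grinding wheel from the gravity rack

## Task

Fetch the mounted grinding wheel down the gravity rack: press the thumb paddle right down so that the gate lifts, and let the wheel roll off freely onto the even run of the rails; meanwhile bring your closed fingers between the rails ahead of its rim, go along with it and slow it down gradually, over about a hand's breadth and never in one knock, until it stands against your fingers on the open run, well short of the end posts. Then ease it down the rest of the way until its arbor lies against both end posts, and leave it there. The wheel is brittle: do not bump it with the hand or let it run into the posts, do not lift or skew it off its rails, and leave everything else on the bench where it is.

Things in the scene. Friction and masses are not known exactly. Their poses are not given: they have to be found in the camera images.
- rack: Gravity rack, fixed: green base plate 200 mm wide (x), 610 long (y -260 to 350), 10 thick, with two steel rails along y, each 12 mm wide, centred 50 mm either side of the middle plane; nothing between them above the plate. Origin on the bench, midway between the rails; its -y is DOWNHILL, z up. Guide bars outside the rails (64 to 69 mm off the middle) stand 10 mm above the rail tops.
- run_top (a point): Middle plane of the rack at rail-top height, upper end of the even run: rack y = 195, z = 129 mm. Its y points uphill along the run, its z square to the run. From here the rails fall evenly at 7 deg to the end posts; above it they rise at 11 deg for 20 mm, then at 15 deg to the top end at y = 332 mm.
- wheel: Mounted grinding wheel, loose: grey, 100 mm diameter, 20 thick, aluminium flanges, on a steel arbor 24 mm thick and 116 long whose ends roll on the rails. Origin at its centre, x along the arbor. Its rim hangs 38 mm below the rail tops and spins 4.2 times as fast as the wheel travels. 0.70 kg nominal (0.45 to 0.95), inertia 5.3e-4 kg m2.
- gate_point (a point): Where the wheel's centre is at the start (at rest, rim against the gate arm): rack y = 285, z = 164 mm. Let go, it gains about 0.2 m/s in the first 0.7 s and 90 mm, then creeps up to 0.22 to 0.3 m/s; it would hit the end posts about 2.3 s after it is let go. It acts like 4.3 kg along the rails; rolling resistance never holds it.
- seat (a point): Where the wheel's centre is when its arbor lies against both end posts: rack x = 0, y = -190, z = 94 mm; axes as the rack's. The posts stand on the rails only, uphill faces at y = -202 mm, 30 mm above the rails; rails end at y = -218 mm.
- paddle (a point): Middle of the top face of the thumb paddle, a black rubber pad 30 by 44 mm, 10 thick, on a 52 mm lever of the trip shaft: rack x = -131, y = -132, z = 146 mm with the gate shut. Pressing it straight down 48 mm opens the gate (3 to 6 N); it shifts under 8 mm in x. The trip shaft, 12 mm thick, runs parallel to the rails at x = -86, its axis 30 mm above their tops.
- gate (a joint): Turn of the trip shaft in rad: 0 = gate shut (arm level across the rails before the wheel's rim), 0.95 = end stop, paddle fully down and arm raised. The wheel is free above about 0.75. Friction keeps the shaft where it is left.
- dresser: Dressing stick, loose grey bar 25 x 100 x 16 mm lying beyond the low end of the rack; bystander, origin under its middle.
- spanner: Steel spanner 170 mm long lying on the far side of the rack; bystander.
- frame: Black spectacle frame, 124 mm wide with opened temples 135 mm long, standing on the bench; bystander, origin on the bench in the middle of the lens front.
- sparewheel: Bare grinding wheel 100 mm diameter, 20 mm thick, lying flat; bystander, origin under its middle.
- brush: Hand brush 200 mm long, lying on the bench; bystander.
- jar: Amber glass jar 64 mm diameter, 85 mm high; bystander, origin under its middle.
There are look-alikes about, which are no part of the job. There is more than one size of the wheel; the job needs the smaller.

How it is judged:
By the outcome, as a careful person would: the job done as asked, in the order asked, and still so for the second after the job is handed in, with the robot touching nothing.
It also fails if it takes over 35 s, if anything falls off the work surface, if the arm or the gripper's body presses on something with over 40 N, if the wrist force passes 120 N, or if a joint passes its speed limit or range.

## Robot

A 6-joint arm with a two-finger parallel gripper is mounted at the origin on the work surface. World frame = base frame: x ahead of the robot, y to its left, z up, the work surface at z = 0. Lengths are in m, angles in rad, forces in N, time in s.
With the tool pointing down it reaches from about 0.35 to 0.975 m from the base axis. Payload 17.4 kg.
Tool frame: the origin (TCP) lies on the centre line of the jaws, within the pads' length; the fingertips stand 8 mm ahead of it and the grasp point (between the pads) lies 11 mm behind it; z points along the fingers, y is the line along which they close (so a half turn about z gives the same grasp; the last joint's range is limited). The gripper opens to 85 mm and grips with 20 to 120 N. Pads are 22 mm wide; open, the fingers measure 114 mm over their backs; the gripper's body (76 mm by 85 mm) begins 54 mm behind the grasp point. The pads swing forward as they close: fully open they stand 13 mm farther back than shut.
Start: joints at [1.286, 0.116, 1.442, -0, 1.584, -0.038], TCP at [0.165, 0.655, 0.212] pointing down, gripper open.
Joint ranges: [-2.83, 2.83], [-0.83, 2.19], [0.07, 2.5], [-1.14, 4.28], [0.01, 3], [-2.97, 2.97]. Speed limits (rad/s): [1.89, 1.89, 2.22, 3.14, 3.14, 3.14].

## Interface

Orientations are given as a unit quaternion [w, x, y, z].
In Python, from rig import ctrl gives the robot as it stands. The module is installed in compiled form; this text tells all that it offers.
- The arm moves only by the tool servo_tool, never from a script. Its argument "steps" is a list of rows, each an object of numbers: "grip": the closure, from 0 (fully open) to 1 (shut); "x", "y", "z": the shift along the tool's x, y, z in mm; "wx", "wy", "wz": the turn, a rotation vector about the tool's x, y, z in degrees. A call has exactly 8 rows; each row shifts and turns the commanded pose from where the row before left it, along the tool's axes as they then stand; what a row does not reach is not made up. A row lasts 1/10 s, in which the tool goes at most 50 mm and 8.59 degrees, less where a joint would pass 70% of its speed; a pose out of reach is approached as far as the arm can. A call with a gripper value outside its range is refused whole. The fingers move at their own pace and stop on an object; "newtons" is the grip in N (left out, the last holds). Time passes only in rows, so rows that do not move let the fingers close, or fill a call up. It gives the time, the measured TCP pose, the force, the opening and the grip force at its end, in the units of the state.
- ctrl.get_obs(): the state, without advancing time (a new reading comes with each control period).
- ctrl.camera(name): name is "scene" or "top" or "wrist"; returns a dict with "color" (400x640x3 uint8, red, green, blue), "range_z" (400x640 float32, m along the optical axis (not along the pixel's ray), 0 where there is no reading), "fx", "fy", "cx", "cy" (pixels), "extrinsics" (4x4, takes a point from world to camera coordinates). Camera axes: x right, y down, z forward; pixel columns grow to the right and rows downward; lengths in m; the calibration is good to about 2 mm. The wrist camera is an equidistant fisheye: a pixel r from the principal point sees the ray r / f radians off the axis. A picture is of the moment at which its call begins.
- ctrl.close_job(): hands the job in; it is judged then, once.
The state is a dict: "time": time; "joints": joint angles; "joint_velocities": joint speeds; "tau": joint torques, N m; "position": TCP position; "orientation": TCP orientation; "ft_force": force on the tool from outside, world axes, zero at the start; "ft_torque": the same for the moment, N m; "width": opening from 0.0 (shut) to 1.0 (fully open); "grasp_force": force on a finger pad.
Only numpy, scipy, OpenCV 4.12 (cv2) and the standard library are available. Lean on these libraries where they do the work, as an engineer would, in place of code of your own. Each camera call takes 0.05 s, during which the arm holds its last target. There are 200 camera calls.

## Working session

There is one attempt and no reset: what is moved stays moved. The work goes in short steps, Python scripts to look and compute and a tool call to move; the robot and the scene stay as the last step left them, time stands still between calls to the robot, and variables do not carry over. Pictures are saved under pics/ and viewed, at most 10 in all, crops included, and the job is handed in when it is done.

Besides the shell and the picture viewer there is one more tool, called after ">>>" by a JSON object that holds its "api" and its "payload", one argument or row to a line. servo_tool: Moves the arm, as the interface text tells. Its arguments: {"type":"object","properties":{"steps":{"type":"array","items":{"type":"object","properties":{"grip":{"type":"number"},"x":{"type":"number"},"y":{"type":"number"},"z":{"type":"number"},"wx":{"type":"number"},"wy":{"type":"number"},"wz":{"type":"number"}}}},"newtons":{"type":"number"}},"required":["steps"]}

```bash
mkdir -p pics
cat > h.py <<'E'
import numpy as np, cv2, pickle
from rig import ctrl
def shot(n):
    c=ctrl.camera(n); pickle.dump(c,open(f'{n}.pkl','wb')); return c
def load(n): return pickle.load(open(f'{n}.pkl','rb'))
def world(c,u,v,z=None):
    "pixels -> world, by depth or on plane z"
    T=np.linalg.inv(np.array(c['extrinsics']))
    d=np.array([(u-c['cx'])/c['fx'],(v-c['cy'])/c['fy'],1.])
    D=T[:3,:3]@d; o=T[:3,3]
    s=c['range_z'][int(v),int(u)] if z is None else (z-o[2])/D[2]
    return o+s*D
def cloud(c):
    v,u=np.mgrid[:400,:640]; r=c['range_z']
    P=np.stack([(u-c['cx'])/c['fx']*r,(v-c['cy'])/c['fy']*r,r],-1)
    T=np.linalg.inv(np.array(c['extrinsics'])); W=P@T[:3,:3].T+T[:3,3]; W[r==0]=np.nan; return W
E
python3 - <<'E'
from h import *
for n in('scene','top'):
    c=shot(n); cv2.imwrite(f'pics/{n}0.png',c['color'][...,::-1]); print(n,c['fx'],c['fy'],c['cx'],c['cy'],np.round(np.linalg.inv(c['extrinsics']),3).tolist())
o=ctrl.get_obs(); print(o)
E
```

```text
scene 380.31763309638467 380.31763309638467 317.6815573727899 199.67624679224022 [[0.059, 0.795, -0.604, 1.218], [0.998, -0.037, 0.05, 0.002], [0.018, -0.605, -0.796, 0.986], [0.0, 0.0, 0.0, 1.0]]
top 371.41773342457236 371.41773342457236 323.32086613680167 198.26090105240004 [[0.028, -0.993, 0.118, 0.44], [-1.0, -0.027, 0.008, 0.042], [-0.005, -0.118, -0.993, 1.195], [0.0, 0.0, 0.0, 1.0]]
{'time': 0.1, 'joints': array([ 1.28620401e+00,  1.16456552e-01,  1.44218654e+00, -1.84177440e-05,
        1.58404922e+00, -3.78138754e-02]), 'joint_velocities': array([-3.74392574e-04,  9.82577165e-04, -3.27743402e-03,  1.63152667e-03,
       -9.31870052e-04, -8.63380002e-05]), 'tau': array([ 1.43242316e-03, -7.33676434e+01, -6.33785248e+01,  9.29376324e-05,
        5.00341339e-03,  3.12308839e-05]), 'position': array([0.16485689, 0.65435243, 0.21163093]), 'orientation': array([-7.91615345e-05,  1.23076456e-01,  9.92397039e-01, -5.44175450e-04]), 'ft_force': array([-0.79139275,  0.50762575,  0.15885794]), 'ft_torque': array([ 0.00971126, -0.01298858,  0.04997665]), 'grasp_force': 0.0, 'width': 0.9998297397443411}
```

View pics/scene0.png

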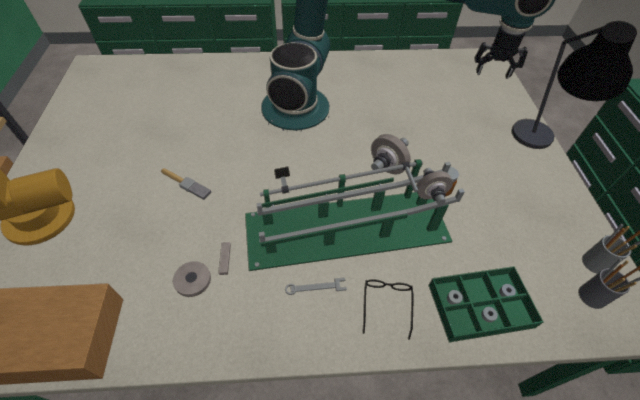

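View pics/top0.png

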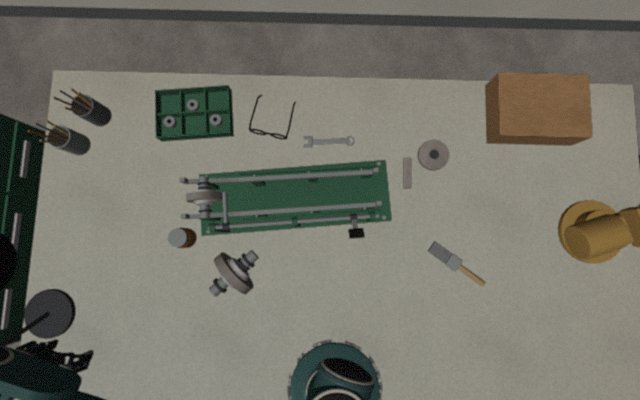

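The scene view shows the rack with the mounted wheel behind the gate (scene 437,184; top 205,197) and the black paddle (scene 282,172; top 356,232). A second, bigger mounted wheel lies on the bench (scene 390,153; top 233,272). The one on the rails fits the description; I'll confirm it in a crop and measure the rack.

```bash
cat > m.py <<'E'
from h import *
c=load('top'); W=cloud(c)
hsv=cv2.cvtColor(c['color'],cv2.COLOR_RGB2HSV)
g=cv2.inRange(hsv,(50,80,30),(95,255,200))
g[:,:185]=0;g[:,400:]=0;g[:155]=0;g[240:]=0
m=(g>0)&(np.abs(W[...,2]-.01)<.012)
v,u=np.nonzero(m)
P=np.array([world(c,a,b,.01) for a,b in zip(u,v)])[:,:2].astype(np.float32)
r=cv2.minAreaRect(P*1000); print('rect',r, 'n',len(P)); print(cv2.boxPoints(r))
# scene view as well
c2=load('scene'); W2=cloud(c2); h2=cv2.cvtColor(c2['color'],cv2.COLOR_RGB2HSV)
g2=cv2.inRange(h2,(50,80,30),(95,255,200)); g2[:,:235]=0;g2[:,465:]=0;g2[:185]=0;g2[268:]=0
m2=(g2>0)&(np.abs(W2[...,2]-.01)<.012); v,u=np.nonzero(m2)
P=np.array([world(c2,a,b,.01) for a,b in zip(u,v)])[:,:2].astype(np.float32)
r=cv2.minAreaRect(P*1000); print('rect scene',r,len(P)); print(cv2.boxPoints(r))
# paddle
for n,cc,WW,(x0,x1,y0,y1) in(('top',c,W,(343,372,222,242)),('scene',c2,W2,(268,296,162,182))):
    gr=cc['color'][y0:y1,x0:x1].max(-1); k=(gr<45); vv,uu=np.nonzero(k); 
    pts=WW[y0:y1,x0:x1][k]; print(n,'paddle px',uu.mean()+x0,vv.mean()+y0,k.sum(),np.nanmedian(pts,0),world(cc,uu.mean()+x0,vv.mean()+y0,.146))
a=cv2.resize(c['color'][170:310,150:300],None,fx=4,fy=4,interpolation=cv2.INTER_CUBIC)
cv2.imwrite('pics/crop1.png',a[...,::-1])
E
python3 m.py
```

```text
rect ((582.5160522460938, 145.4619903564453), (192.76426696777344, 601.1690063476562), 6.099279880523682) n 6068
[[ 454.74194  434.10422]
 [ 518.61707 -163.66176]
 [ 710.29016 -143.18024]
 [ 646.41504  454.58575]]
rect scene ((585.06982421875, 144.38833618164062), (199.1920166015625, 603.2378540039062), 6.120030879974365) 7860
[[ 453.8853   433.67014]
 [ 518.1976  -166.12967]
 [ 716.25433 -144.89346]
 [ 651.9421   454.90634]]
top paddle px 356.04761904761904 232.67619047619047 105 [ 0.46919743 -0.04417433  0.14573592] [ 0.46972841 -0.04419018  0.146     ]
scene paddle px 281.55445544554453 172.27722772277227 101 [ 0.47401431 -0.0468127   0.14530308] [ 0.47481845 -0.04547407  0.146     ]
```

View pics/crop1.png

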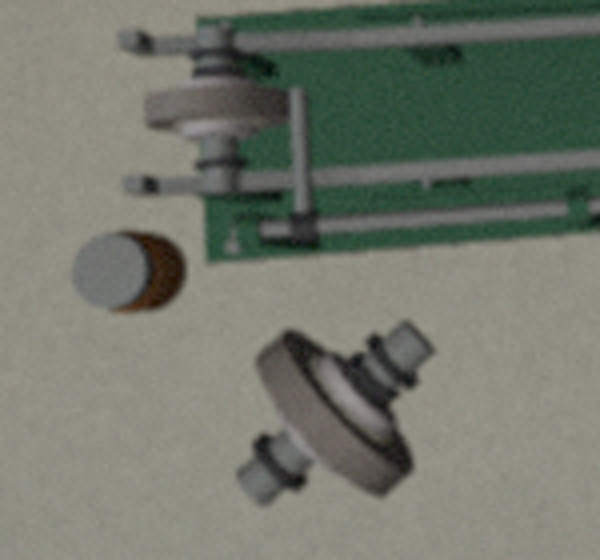

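The crop confirms it: the smaller wheel (crop 215,105) sits on the rails behind the gate arm (crop 300,150). The bigger look-alike (crop 335,415) lies on the bench and stays there. The paddle measured (0.472,-0.045,0.146), against (0.4725,-0.045,0.146) predicted from the plate. Next I check the wheel's position and plan the approach.

```bash
cat >> h.py <<'E'
from scipy.spatial.transform import Rotation as Rn
from scipy.optimize import least_squares
TH=np.radians(6.1); O=np.array([.5888,.1003,0])
Rr=Rn.from_euler('z',TH).as_matrix()
def torack(p): return (np.asarray(p)-O)@Rr*1000
def tow(p): return O+Rr@(np.asarray(p,float)/1000)
def rail(y): return 129-(195-y)*np.tan(np.radians(7))
TILT=np.radians(15)
XT=np.array([0,np.cos(TILT),np.sin(TILT)]); ZT=np.array([0,np.sin(TILT),-np.cos(TILT)])   # rack axes
RT=Rn.from_matrix(Rr@np.column_stack([XT,[1,0,0],ZT]))
def wheel(c,lo=-200,hi=345,dx=8):
    W=torack(cloud(c).reshape(-1,3)); W=W[~np.isnan(W[:,0])]
    k=(abs(W[:,0])<dx)&(W[:,1]>lo)&(W[:,1]<hi)&(W[:,2]>np.where(W[:,1]>195,129+.25*(W[:,1]-195),rail(W[:,1]))+22)&(W[:,2]<240)
    P=W[k]
    if len(P)<5: return None
    f=least_squares(lambda q:np.hypot(P[:,1]-q[0],P[:,2]-q[1])-50,[np.median(P[:,1]),P[:,2].max()-50],loss='soft_l1',f_scale=2)
    return f.x.round(1),len(P),P.min(0).round(),P.max(0).round()
def now():
    o=ctrl.get_obs(); R=Rn.from_quat(o['orientation'][[1,2,3,0]])
    print('t',round(o['time'],3),'rack',torack(o['position']).round(1),'F',o['ft_force'].round(1),'w',round(o['width'],3),'err deg',np.degrees((R.inv()*RT).as_rotvec()).round(2))
    return o,R
E
python3 - <<'E'
from h import *
for n in('top','scene'): print(n,wheel(load(n)))
o,R=now()
rv=(R.inv()*RT).as_rotvec(degrees=True); print(rv)
# path: world waypoints
p=o['position']; R0=R
tgt=tow([-131,-132,146+8*np.cos(TILT)+3+8]); print('tgt',tgt)
via=[np.array([p[0],p[1],.285]),np.array([.33,.30,.285]),tgt+[0,0,.03]]
full=[p]
for w in via:
    d=w-full[-1]; n=int(np.ceil(np.linalg.norm(d)/.048))
    full+= [full[-1]+d*(i+1)/n for i in range(n)]
N=len(full)-1; print('rows',N)
Rc=R0; nr=10
for i in range(1,N+1):
    d=Rc.inv().apply(full[i]-full[i-1])*1000
    w=rv/nr if i<=nr else rv*0
    print(i,d.round(1),w.round(2))
    Rc=Rc*Rn.from_rotvec(np.radians(w))
E
```

```text
top (array([284. , 163.4]), 236, array([ -8., 223., 163.]), array([  8., 328., 216.]))
scene (array([282.7, 162.4]), 238, array([ -8., 221., 161.]), array([  8., 326., 216.]))
t 0.1 rack [-362.7  596.   211.6] F [-0.8  0.5  0.2] w 1.0 err deg [-9.18 13.13 69.33]
[-9.18454073 13.13274367 69.33470935]
tgt [ 0.47256859 -0.0448732   0.16472741]
rows 19
1 [  0.   -0.  -36.7] [-0.92  1.31  6.93]
2 [  0.9   0.5 -36.7] [-0.92  1.31  6.93]
3 [-34.6 -26.1  -2.4] [-0.92  1.31  6.93]
4 [-37.5 -21.7  -3.6] [-0.92  1.31  6.93]
5 [-39.7 -17.   -4.8] [-0.92  1.31  6.93]
6 [-41.3 -12.   -5.9] [-0.92  1.31  6.93]
7 [-42.3  -6.8  -7. ] [-0.92  1.31  6.93]
8 [-42.7  -1.5  -8.1] [-0.92  1.31  6.93]
9 [-42.3   3.8  -9. ] [-0.92  1.31  6.93]
10 [-41.3   9.   -9.9] [-0.92  1.31  6.93]
11 [-39.7  14.1 -10.6] [-0.  0.  0.]
12 [-46.2  13.1  -0.7] [-0.  0.  0.]
13 [-46.2  13.1  -0.7] [-0.  0.  0.]
14 [-46.2  13.1  -0.7] [-0.  0.  0.]
15 [-46.2  13.1  -0.7] [-0.  0.  0.]
16 [-46.2  13.1  -0.7] [-0.  0.  0.]
17 [-46.2  13.1  -0.7] [-0.  0.  0.]
18 [-46.2  13.1  -0.7] [-0.  0.  0.]
19 [-46.2  13.1  -0.7] [-0.  0.  0.]
```

>>> {"api": "servo_tool", "payload": {
  "steps": [
    {"grip": 1, "z": -36.7, "wx": -0.92, "wy": 1.31, "wz": 6.93},
    {"grip": 1, "x": 0.9, "y": 0.5, "z": -36.7, "wx": -0.92, "wy": 1.31, "wz": 6.93},
    {"grip": 1, "x": -34.6, "y": -26.1, "z": -2.4, "wx": -0.92, "wy": 1.31, "wz": 6.93},
    {"grip": 1, "x": -37.5, "y": -21.7, "z": -3.6, "wx": -0.92, "wy": 1.31, "wz": 6.93},
    {"grip": 1, "x": -39.7, "y": -17, "z": -4.8, "wx": -0.92, "wy": 1.31, "wz": 6.93},
    {"grip": 1, "x": -41.3, "y": -12, "z": -5.9, "wx": -0.92, "wy": 1.31, "wz": 6.93},
    {"grip": 1, "x": -42.3, "y": -6.8, "z": -7, "wx": -0.92, "wy": 1.31, "wz": 6.93},
    {"grip": 1, "x": -42.7, "y": -1.5, "z": -8.1, "wx": -0.92, "wy": 1.31, "wz": 6.93}
  ],
  "newtons": 30
}}

```text
schema error: expected keys grip, x, y, z, wx, wy, wz
```

>>> {"api": "servo_tool", "payload": {
  "steps": [
    {"grip": 1, "x": -42.3, "y": 3.8, "z": -9, "wx": -0.92, "wy": 1.31, "wz": 6.93},
    {"grip": 1, "x": -41.3, "y": 9, "z": -9.9, "wx": -0.92, "wy": 1.31, "wz": 6.93},
    {"grip": 1, "x": -39.7, "y": 14.1, "z": -10.6},
    {"grip": 1, "x": -46.2, "y": 13.1, "z": -0.7},
    {"grip": 1, "x": -46.2, "y": 13.1, "z": -0.7},
    {"grip": 1, "x": -46.2, "y": 13.1, "z": -0.7},
    {"grip": 1, "x": -46.2, "y": 13.1, "z": -0.7},
    {"grip": 1, "x": -46.2, "y": 13.1, "z": -0.7}
  ]
}}

```text
schema error: expected keys grip, x, y, z, wx, wy, wz
```

Run:
```python
from h import *
o,R=now(); print(o['joints'].round(2),o['joint_velocities'].round(2))
```

```text
t 0.1 rack [-362.7  596.   211.6] F [-0.8  0.5  0.2] w 1.0 err deg [-9.18 13.13 69.33]
[ 1.29  0.12  1.44 -0.    1.58 -0.04] [-0.  0. -0.  0. -0. -0.]
```

All keys are needed in every row.

>>> {"api": "servo_tool", "payload": {
  "steps": [
    {"grip": 1, "x": 0, "y": 0, "z": -36.7, "wx": -0.92, "wy": 1.31, "wz": 6.93},
    {"grip": 1, "x": 0.9, "y": 0.5, "z": -36.7, "wx": -0.92, "wy": 1.31, "wz": 6.93},
    {"grip": 1, "x": -34.6, "y": -26.1, "z": -2.4, "wx": -0.92, "wy": 1.31, "wz": 6.93},
    {"grip": 1, "x": -37.5, "y": -21.7, "z": -3.6, "wx": -0.92, "wy": 1.31, "wz": 6.93},
    {"grip": 1, "x": -39.7, "y": -17, "z": -4.8, "wx": -0.92, "wy": 1.31, "wz": 6.93},
    {"grip": 1, "x": -41.3, "y": -12, "z": -5.9, "wx": -0.92, "wy": 1.31, "wz": 6.93},
    {"grip": 1, "x": -42.3, "y": -6.8, "z": -7, "wx": -0.92, "wy": 1.31, "wz": 6.93},
    {"grip": 1, "x": -42.7, "y": -1.5, "z": -8.1, "wx": -0.92, "wy": 1.31, "wz": 6.93}
  ],
  "newtons": 30
}}

```text
time: 0.9
position: [0.2751, 0.4167, 0.2853]
orientation: [-0.08, 0.571, 0.814, 0.072]
ft_force: [1.3, 0.2, 1.4]
width: -0.002
grasp_force: 0.0
```

>>> {"api": "servo_tool", "payload": {
  "steps": [
    {"grip": 1, "x": -42.3, "y": 3.8, "z": -9, "wx": -0.92, "wy": 1.31, "wz": 6.93},
    {"grip": 1, "x": -41.3, "y": 9, "z": -9.9, "wx": -0.92, "wy": 1.31, "wz": 6.93},
    {"grip": 1, "x": -39.7, "y": 14.1, "z": -10.6, "wx": 0, "wy": 0, "wz": 0},
    {"grip": 1, "x": -46.2, "y": 13.1, "z": -0.7, "wx": 0, "wy": 0, "wz": 0},
    {"grip": 1, "x": -46.2, "y": 13.1, "z": -0.7, "wx": 0, "wy": 0, "wz": 0},
    {"grip": 1, "x": -46.2, "y": 13.1, "z": -0.7, "wx": 0, "wy": 0, "wz": 0},
    {"grip": 1, "x": -46.2, "y": 13.1, "z": -0.7, "wx": 0, "wy": 0, "wz": 0},
    {"grip": 1, "x": -46.2, "y": 13.1, "z": -0.7, "wx": 0, "wy": 0, "wz": 0}
  ]
}}

```text
time: 1.7
position: [0.4194, 0.0825, 0.2286]
orientation: [-0.097, 0.663, 0.737, 0.088]
ft_force: [1.2, 0.9, 0.3]
width: 0.001
grasp_force: 0.0
```

Run:
```python
from h import *
o,R=now(); print(o['joints'].round(2),o['joint_velocities'].round(2))
```

```text
t 1.7 rack [-170.3    0.4  228.6] F [1.2 0.9 0.3] w 0.001 err deg [ 0.09 -0.05  0.03]
[-0.05 -0.45  1.93  0.26  1.7  -0.13] [-1.02  0.4  -0.08 -0.03 -0.04 -1.06]
```

>>> {"api": "servo_tool", "payload": {
  "steps": [
    {"grip": 1, "x": -34, "y": 9.5, "z": 7, "wx": 0, "wy": 0, "wz": 0},
    {"grip": 1, "x": -34, "y": 9.5, "z": 7, "wx": 0, "wy": 0, "wz": 0},
    {"grip": 1, "x": -30, "y": 8.3, "z": 6, "wx": 0, "wy": 0, "wz": 0},
    {"grip": 1, "x": -24.6, "y": 7, "z": 5, "wx": 0, "wy": 0, "wz": 0},
    {"grip": 1, "x": -16, "y": 5, "z": 3.7, "wx": 0, "wy": 0, "wz": 0},
    {"grip": 1, "x": 0, "y": 0, "z": 0, "wx": 0, "wy": 0, "wz": 0},
    {"grip": 1, "x": 0, "y": 0, "z": 0, "wx": 0, "wy": 0, "wz": 0},
    {"grip": 1, "x": 0, "y": 0, "z": 0, "wx": 0, "wy": 0, "wz": 0}
  ]
}}

```text
time: 2.5
position: [0.4718, -0.0362, 0.1661]
orientation: [-0.097, 0.662, 0.738, 0.088]
ft_force: [0.4, -0.0, 0.0]
width: -0.004
grasp_force: 0.0
```

Run:
```python
from h import *
o,R=now(); print(o['joints'].round(2),o['joint_velocities'].round(2))
for n in('top','scene'):
    c=shot(n); print(n,wheel(c,lo=100))
c=load('scene'); cv2.imwrite('pics/s2.png',cv2.resize(c['color'][110:270,230:480],None,fx=3,fy=3,interpolation=cv2.INTER_CUBIC)[...,::-1])
```

```text
t 2.5 rack [-130.8 -123.3  166.1] F [ 0.4 -0.   0. ] w -0.004 err deg [ 0.09 -0.03  0.1 ]
[-0.29 -0.27  1.9   0.24  1.61 -0.4 ] [ 0.   -0.    0.   -0.   -0.01 -0.  ]
top (array([284.2, 163. ]), 235, array([ -8., 223., 163.]), array([  8., 328., 216.]))
scene (array([283. , 162.5]), 221, array([ -8., 221., 163.]), array([  8., 323., 216.]))
```

View pics/s2.png

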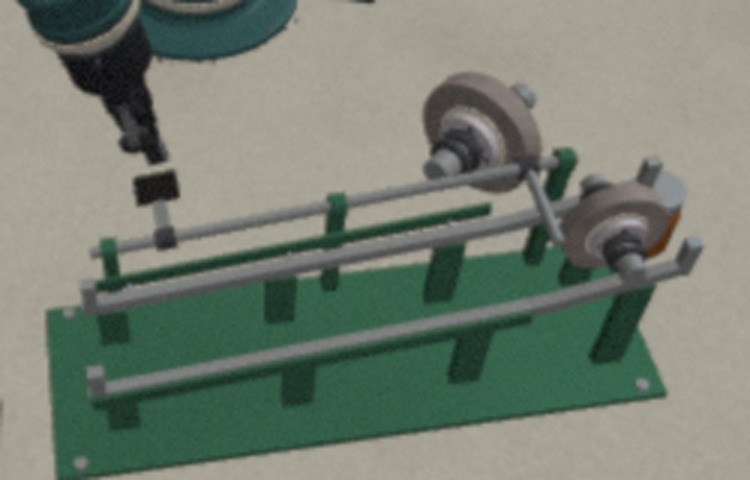

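The view shows the fingertip right above the black paddle (crop 157,187) and the wheel still at rest on the gate arm. I start with a part press, to see how the pad tilts before releasing anything.

>>> {"api": "servo_tool", "payload": {
  "steps": [
    {"grip": 1, "x": -1.8, "y": 0, "z": 6.8, "wx": 0, "wy": 0, "wz": 0},
    {"grip": 1, "x": -1.3, "y": 0, "z": 4.8, "wx": 0, "wy": 0, "wz": 0},
    {"grip": 1, "x": -1, "y": 0, "z": 3.9, "wx": 0, "wy": 0, "wz": 0},
    {"grip": 1, "x": -1, "y": 0, "z": 3.9, "wx": 0, "wy": 0, "wz": 0},
    {"grip": 1, "x": -1, "y": 0, "z": 3.9, "wx": 0, "wy": 0, "wz": 0},
    {"grip": 1, "x": -1, "y": 0, "z": 3.9, "wx": 0, "wy": 0, "wz": 0},
    {"grip": 1, "x": 0, "y": 0, "z": 0, "wx": 0, "wy": 0, "wz": 0},
    {"grip": 1, "x": 0, "y": 0, "z": 0, "wx": 0, "wy": 0, "wz": 0}
  ]
}}

```text
time: 3.4
position: [0.4719, -0.0367, 0.1372]
orientation: [-0.097, 0.662, 0.738, 0.088]
ft_force: [0.1, -0.3, -0.2]
width: 0.004
grasp_force: 0.0
```

Run:
```python
from h import *
o,R=now()
c=shot('scene'); print(wheel(c,lo=100))
W=torack(cloud(c).reshape(-1,3))
# gate arm: points x in -60..-25 near y 215-245
for y0 in range(200,250,8):
    for (a,b) in((-80,-60),(-40,-15),(-15,10)):
        k=(W[:,0]>a)&(W[:,0]<b)&(abs(W[:,1]-y0)<4)&(W[:,2]>145)
        if k.sum(): print(y0,a,b,k.sum(),np.median(W[k],0).round(1),end=' | ')
print()
k=(W[:,0]<-112)&(W[:,0]>-165)&(abs(W[:,1]+132)<24)&(W[:,2]>60); 
g=c['color'].reshape(-1,3)[k].max(-1)<45
P=W[k][g]
for a in range(-165,-110,6):
    s=(P[:,0]>=a)&(P[:,0]<a+6); 
    if s.sum(): print(a,s.sum(),np.percentile(P[s,2],[5,50,90]).round(1))
cv2.imwrite('pics/s3.png',cv2.resize(c['color'][130:220,255:455],None,fx=4,fy=4,interpolation=cv2.INTER_CUBIC)[...,::-1])
```

```text
t 3.4 rack [-130.8 -123.8  137.2] F [ 0.1 -0.3 -0.2] w 0.004 err deg [ 0.04 -0.04  0.04]
(array([282.5, 162.7]), 217, array([ -8., 221., 159.]), array([  8., 324., 218.]))
216 -80 -60 5 [-78.1 218.7 166.5] | 224 -80 -60 21 [-72.5 223.6 166.1] | 224 -40 -15 20 [-24.9 223.2 166.8] | 224 -15 10 25 [ -1.3 224.1 167.6] | 232 -80 -60 11 [-71.8 229.8 169.8] | 232 -40 -15 9 [-27.8 230.2 168.2] | 232 -15 10 34 [  1.1 234.1 168.1] | 240 -80 -60 2 [-78.4 239.9 162.6] | 240 -15 10 52 [  5.  239.7 181.8] | 248 -15 10 49 [  7.7 247.6 194.4] | 
-147 1 [148.9 148.9 148.9]
-141 10 [143.5 148.4 249.9]
-135 22 [140.7 145.1 148.6]
-129 33 [138.3 143.4 153. ]
-123 63 [139.5 205.1 421.9]
-117 72 [185.7 259.4 456.3]
```

View pics/s3.png

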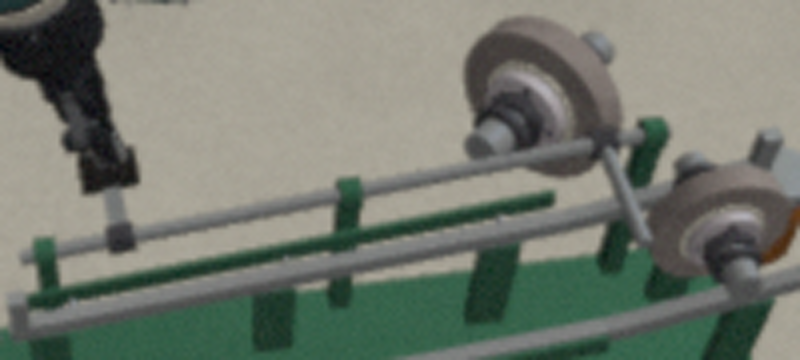

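Run:
```python
from h import *
o,R=now()
a=shot('wrist'); b=shot('top'); s=load('scene')
A=cv2.resize(a['color'][100:400,120:520],(400,300)); 
B=cv2.resize(b['color'][190:265,310:410],(400,300),interpolation=cv2.INTER_CUBIC)
S=cv2.resize(s['color'][140:200,250:330],(400,300),interpolation=cv2.INTER_CUBIC)
img=np.vstack([np.hstack([A,B]),np.hstack([S,np.zeros_like(S)])])
cv2.imwrite('pics/s4.png',img[...,::-1])
for p in([-131,-132,146],[-131,-124,129]):
  for c,n in((s,'scene'),(b,'top')):
    q=np.array(c['extrinsics'])@np.r_[tow(p),1]; print(n,p,(q[0]/q[2]*c['fx']+c['cx']).round(1),(q[1]/q[2]*c['fy']+c['cy']).round(1))
```

```text
t 3.45 rack [-130.8 -123.9  137.4] F [-0.3  0.6  0.7] w 0.002 err deg [ 0.06 -0.04  0.05]
scene [-131, -132, 146] 281.8 171.7
top [-131, -132, 146] 356.3 231.7
scene [-131, -124, 129] 284.8 175.2
top [-131, -124, 129] 353.0 232.1
```

View pics/s4.png

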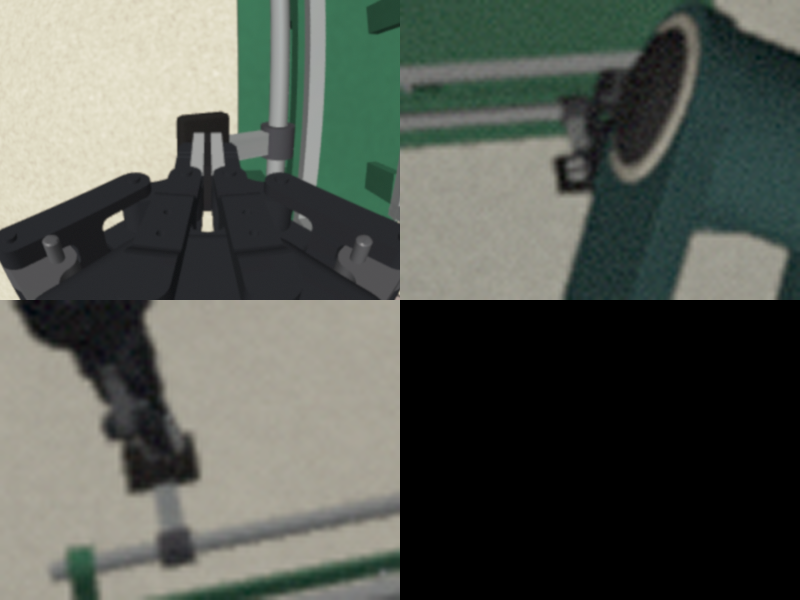

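Run:
```python
from h import *
o,R=now(); print('zdir',torack(O+R.as_matrix()[:,2])/1000, o['position'])
c=load('top') 
import pickle
a=load('wrist') if False else ctrl.camera('wrist'); pickle.dump(a,open('wrist.pkl','wb'))
T=np.linalg.inv(np.array(a['extrinsics'])); print('cam',torack(T[:3,3]).round(1), a['fx'],a['cx'],a['cy'])
def wp(u,v):
    x,y=(u-a['cx'])/a['fx'],(v-a['cy'])/a['fy']; r=np.hypot(x,y); d=np.array([np.sin(r)*x/r,np.sin(r)*y/r,np.cos(r)])
    return torack(T[:3,:3]@(d/d[2]*a['range_z'][int(v),int(u)])+T[:3,3]).round(1)
print('paddle/finger col')
for v in range(205,300,6): print(v,[ (list(wp(u,v)),int(a['color'][v,u].max())) for u in (302,316,322,337,346)])
```

```text
t 3.55 rack [-130.7 -123.9  137.5] F [ 0.2  0.6 -0.2] w 0.0 err deg [ 0.07 -0.04  0.05]
zdir [ 0.00116798  0.25941424 -0.96576544] [ 0.47198985 -0.03676137  0.13745882]
cam [-130.5 -100.1  311.4] 309.70691628693146 327.05047879564154 194.94925662070762
paddle/finger col
205 [([np.float64(-155.4), np.float64(-114.0), np.float64(0.4)], 230), ([np.float64(-141.3), np.float64(-114.0), np.float64(1.3)], 228), ([np.float64(-135.3), np.float64(-114.0), np.float64(-1.0)], 224), ([np.float64(-120.2), np.float64(-114.0), np.float64(-0.3)], 224), ([np.float64(-111.2), np.float64(-114.0), np.float64(0.7)], 221)]
211 [([np.float64(-155.5), np.float64(-120.1), np.float64(0.3)], 229), ([np.float64(-141.3), np.float64(-120.0), np.float64(1.4)], 219), ([np.float64(-135.3), np.float64(-120.0), np.float64(0.6)], 222), ([np.float64(-120.2), np.float64(-120.0), np.float64(1.1)], 171), ([np.float64(-111.0), np.float64(-120.2), np.float64(-2.0)], 223)]
217 [([np.float64(-143.3), np.float64(-113.5), np.float64(151.5)], 38), ([np.float64(-136.1), np.float64(-113.6), np.float64(150.1)], 39), ([np.float64(-133
[... 3922 characters left out ...]
loat64(208.9)], 46)]
289 [([np.float64(-138.6), np.float64(-132.3), np.float64(213.2)], 45), ([np.float64(-134.1), np.float64(-132.6), np.float64(212.0)], 45), ([np.float64(-132.2), np.float64(-135.6), np.float64(202.9)], 26), ([np.float64(-127.1), np.float64(-132.6), np.float64(211.9)], 43), ([np.float64(-124.1), np.float64(-132.4), np.float64(212.5)], 46)]
295 [([np.float64(-137.8), np.float64(-130.9), np.float64(223.0)], 39), ([np.float64(-133.9), np.float64(-133.4), np.float64(215.7)], 40), ([np.float64(-132.2), np.float64(-138.5), np.float64(201.1)], 26), ([np.float64(-127.2), np.float64(-133.1), np.float64(216.6)], 38), ([np.float64(-124.8), np.float64(-130.7), np.float64(223.7)], 39)]
```

The wrist view (top-left) shows the shut fingers over the pad. Depth puts their ends about 10 mm above it, roughly 30 mm short of where the stated TCP would put them, and the force is zero. I'll measure the real finger and body extents along the tool axis before going on.

Run:
```python
from h import *
import pickle
o,R=now(); M=R.as_matrix()
a=load('wrist'); T=np.linalg.inv(np.array(a['extrinsics']))
v,u=np.mgrid[:400,:640]; x=(u-a['cx'])/a['fx']; y=(v-a['cy'])/a['fy']; r=np.hypot(x,y)+1e-9
d=np.stack([np.tan(r)*x/r,np.tan(r)*y/r,np.ones_like(r)],-1)*a['range_z'][...,None]
sets={'wrist':(d@T[:3,:3].T+T[:3,3])[(a['range_z']>0)&(r<1.4)],'scene':cloud(load('scene')).reshape(-1,3),'top':cloud(load('top')).reshape(-1,3)}
print('cam in tool',((T[:3,3]-o['position'])@M*1000).round(1))
for n,W in sets.items():
    t=(W-o['position'])@M*1000
    t=t[(abs(t[:,0])<70)&(abs(t[:,1])<75)&(t[:,2]>-170)&(t[:,2]<20)]
    print(n)
    for z in range(-170,20,6):
        k=(t[:,2]>=z)&(t[:,2]<z+6)
        if k.sum()>2: print(z,k.sum(),'x',np.percentile(t[k,0],[2,98]).round(),'y',np.percentile(t[k,1],[2,98]).round())
```

```text
t 3.6 rack [-130.8 -123.9  137.4] F [0.  0.6 0.6] w -0.004 err deg [ 0.06 -0.03  0.05]
cam in tool [  68.1    0.5 -161.9]
wrist
-128 1300 x [ 9. 20.] y [-37.  38.]
-122 6138 x [ 3. 19.] y [-46.  46.]
-116 7190 x [-5. 19.] y [-57.  58.]
-110 6887 x [ 2. 17.] y [-56.  57.]
-104 4393 x [ 3. 17.] y [-55.  56.]
-98 4616 x [-7. 17.] y [-50.  51.]
-92 3503 x [-6. 17.] y [-46.  47.]
-86 2056 x [-9. 16.] y [-42.  43.]
-80 3367 x [-9. 12.] y [-37.  38.]
-74 2099 x [-9. 13.] y [-33.  35.]
-68 1390 x [-8. 13.] y [-27.  27.]
-62 600 x [-11.  12.] y [-16.  17.]
-56 296 x [-10.  11.] y [-6.  7.]
-50 380 x [ 6. 11.] y [-12.  14.]
-44 362 x [ 6. 11.] y [-13.  13.]
-38 328 x [ 6. 11.] y [-13.  13.]
-32 285 x [ 6. 11.] y [-12.  13.]
-26 66 x [ 6. 10.] y [-6. 10.]
-20 87 x [-0. 12.] y [-14.  -9.]
-14 622 x [-1. 14.] y [-16.   1.]
-8 543 x [-3. 14.] y [-10.  13.]
-2 522 x [-17.  13.] y [ 6. 44.]
4 1320 x [-30.  -1.] y [22. 53.]
10 883 x [-30.  30.] y [31. 54.]
16 938 x [-2. 58.] y [37. 50.]
scene
-170 46 x [-32.  37.] y [-0. 39.]
-164 52 x [-30.  36.] y [ 5. 39.]
-158 50 x [-30.  37.] y [ 2. 38.]
-152 31
[... 990 characters left out ...]
-4. 21.]
-116 21 x [-3. 13.] y [42. 59.]
-110 21 x [ 1. 15.] y [39. 60.]
-104 12 x [ 5. 17.] y [19. 57.]
-98 14 x [ 5. 19.] y [-2. 50.]
-92 14 x [ 2. 19.] y [-13.  44.]
-86 14 x [10. 17.] y [-5. 43.]
-80 10 x [ 6. 14.] y [ 6. 39.]
-74 13 x [ 2. 14.] y [ 4. 29.]
-68 10 x [ 9. 14.] y [-13.  23.]
-62 4 x [ 7. 14.] y [-9. 11.]
-56 5 x [ 6. 12.] y [-4.  0.]
-50 7 x [ 9. 13.] y [-12.   4.]
-44 6 x [ 7. 13.] y [-6. 12.]
-38 8 x [ 8. 13.] y [-15.   4.]
-32 5 x [ 7. 12.] y [-12.  10.]
-26 5 x [11. 13.] y [-6.  5.]
-14 22 x [-6. 16.] y [-18.  -2.]
-8 23 x [-8. 15.] y [-17.  18.]
-2 26 x [-12.  15.] y [ 4. 45.]
4 37 x [-17.   3.] y [22. 51.]
10 36 x [-10.  30.] y [34. 52.]
16 42 x [-1. 63.] y [32. 48.]
```

The shut fingers actually end 24 mm behind the TCP, with a half-width of 11 mm (x) by 13 mm (y). The linkage is only ±19 mm in x and the wide body starts 128 mm from the tips, so there is plenty of room above the wheel. I'll use these figures from here on. Next comes a real part press of about 24 mm, still below the release angle.

>>> {"api": "servo_tool", "payload": {
  "steps": [
    {"grip": 1, "x": -1.3, "y": 0, "z": 4.8, "wx": 0, "wy": 0, "wz": 0},
    {"grip": 1, "x": -1.3, "y": 0, "z": 4.8, "wx": 0, "wy": 0, "wz": 0},
    {"grip": 1, "x": -1.3, "y": 0, "z": 4.8, "wx": 0, "wy": 0, "wz": 0},
    {"grip": 1, "x": -1.3, "y": 0, "z": 4.8, "wx": 0, "wy": 0, "wz": 0},
    {"grip": 1, "x": -1.3, "y": 0, "z": 4.8, "wx": 0, "wy": 0, "wz": 0},
    {"grip": 1, "x": -1.2, "y": 0, "z": 4.7, "wx": 0, "wy": 0, "wz": 0},
    {"grip": 1, "x": 0, "y": 0, "z": 0, "wx": 0, "wy": 0, "wz": 0},
    {"grip": 1, "x": 0, "y": 0, "z": 0, "wx": 0, "wy": 0, "wz": 0}
  ]
}}

```text
time: 4.4
position: [0.4719, -0.0367, 0.1073]
orientation: [-0.097, 0.663, 0.738, 0.088]
ft_force: [-0.4, -0.2, -0.2]
width: 0.002
grasp_force: 0.0
```

Run:
```python
from h import *
o,R=now()
c=shot('scene'); print(wheel(c,lo=100))
W=torack(cloud(c).reshape(-1,3))
k=(abs(W[:,0]+40)<45)&(abs(W[:,1]-226)<8)&(W[:,2]>150); P=W[k]
for a in range(-85,5,10):
    s=(P[:,0]>=a)&(P[:,0]<a+10)
    if s.sum(): print(a,s.sum(),P[s,2].max().round(1),np.median(P[s,2]).round(1))
```

```text
t 4.4 rack [-130.8 -123.8  107.3] F [-0.4 -0.2 -0.2] w 0.002 err deg [ 0.03 -0.04  0.04]
(array([254.7, 155.4]), 210, array([ -8., 204., 155.]), array([  8., 297., 213.]))
-85 24 175.9 171.7
-75 8 179.8 176.7
-65 9 185.3 182.8
-55 6 189.6 186.8
-45 8 195.3 191.8
-35 9 200.1 196.0
-25 7 205.0 202.1
-15 15 210.3 202.8
-5 29 213.2 199.8
```

The wheel has followed the rising arm to y=255 and leans on it: its centre is 54 mm from the arm's axis, with the gate at about 0.47 rad. So I finish the stroke now and head straight for the rails.

>>> {"api": "servo_tool", "payload": {
  "steps": [
    {"grip": 1, "x": -2.3, "y": 0, "z": 8.7, "wx": 0, "wy": 0, "wz": 0},
    {"grip": 1, "x": -2.3, "y": 0, "z": 8.7, "wx": 0, "wy": 0, "wz": 0},
    {"grip": 1, "x": -1.9, "y": 0, "z": 7.2, "wx": 0, "wy": 0, "wz": 0},
    {"grip": 1, "x": 0, "y": 0, "z": 0, "wx": 0, "wy": 0, "wz": 0},
    {"grip": 1, "x": 10.9, "y": 0, "z": -40.6, "wx": 0, "wy": 0, "wz": 0},
    {"grip": 1, "x": 26.2, "y": 35, "z": -1.3, "wx": 0, "wy": 0, "wz": 0},
    {"grip": 1, "x": 33.8, "y": 35, "z": 9.1, "wx": 0, "wy": 0, "wz": 0},
    {"grip": 1, "x": 33.8, "y": 30, "z": 9.1, "wx": 0, "wy": 0, "wz": 0}
  ]
}}

```text
time: 5.25
position: [0.5623, 0.0697, 0.1318]
orientation: [-0.097, 0.663, 0.737, 0.088]
ft_force: [-0.1, -0.7, -0.3]
width: -0.001
grasp_force: 0.0
```

Run:
```python
from h import *
o,R=now()
c=shot('scene'); print(wheel(c,lo=100))
W=torack(cloud(c).reshape(-1,3))
k=(abs(W[:,0]+40)<45)&(abs(W[:,1]-226)<9)&(W[:,2]>150)&(W[:,2]<270); P=W[k]
for a in range(-85,5,10):
    s=(P[:,0]>=a)&(P[:,0]<a+10)
    if s.sum(): print(a,s.sum(),P[s,2].max().round(1),np.median(P[s,2]).round(1))
k=(W[:,0]<-112)&(W[:,0]>-165)&(abs(W[:,1]+132)<20)&(W[:,2]>60)&(c['color'].reshape(-1,3).max(-1)<45); print('paddle',k.sum(),np.median(W[k],0))
o,R=now()
```

```text
t 5.25 rack [-29.6 -27.7 131.8] F [-0.1 -0.7 -0.3] w -0.001 err deg [ 0.08 -0.03 -0.01]
(array([168.3, 136.9]), 186, array([ -8., 118., 143.]), array([  8., 213., 191.]))
-85 26 181.6 164.9
-75 7 191.3 181.4
-65 5 208.7 198.6
-55 2 206.4 204.1
-35 10 243.4 240.3
paddle 183 [-153.8602479  -121.96227329  447.5368852 ]
t 5.3 rack [-27.1 -23.3 131.3] F [-2.5  3.4 -1.1] w 0.003 err deg [ 0.06 -0.14  0.1 ]
```

Run:
```python
from h import *
a=wheel(load('scene'),lo=100) if False else None
c=shot('scene'); print(wheel(c,lo=90,hi=225)); o,R=now()
```

```text
(array([158.1, 135.7]), 193, array([ -8., 108., 141.]), array([  8., 201., 189.]))
t 5.35 rack [-29.2 -25.4 130.8] F [-0.3 -1.  -0.9] w 0.0 err deg [-0.06 -0.09  0.19]
```

>>> {"api": "servo_tool", "payload": {
  "steps": [
    {"grip": 1, "x": 26.6, "y": 22, "z": 32, "wx": 0, "wy": 0, "wz": 0},
    {"grip": 1, "x": 16.3, "y": 8.8, "z": 39.8, "wx": 0, "wy": 0, "wz": 0},
    {"grip": 1, "x": -6, "y": 0, "z": -0.8, "wx": 0, "wy": 0, "wz": 0},
    {"grip": 1, "x": -14, "y": 0, "z": -2, "wx": 0, "wy": 0, "wz": 0},
    {"grip": 1, "x": -20, "y": 0, "z": -2.8, "wx": 0, "wy": 0, "wz": 0},
    {"grip": 1, "x": -19, "y": 0, "z": -2.7, "wx": 0, "wy": 0, "wz": 0},
    {"grip": 1, "x": -17.5, "y": 0, "z": -2.5, "wx": 0, "wy": 0, "wz": 0},
    {"grip": 1, "x": -16, "y": 0, "z": -2.2, "wx": 0, "wy": 0, "wz": 0}
  ]
}}

```text
time: 6.15
position: [0.5956, 0.0369, 0.0632]
orientation: [-0.096, 0.663, 0.737, 0.088]
ft_force: [-0.1, 0.5, -0.3]
width: 0.0
grasp_force: 0.0
```

Run:
```python
from h import *
o,R=now()
```

```text
t 6.15 rack [ -0.  -63.7  63.2] F [-0.1  0.5 -0.3] w 0.0 err deg [ 0.13 -0.02 -0.02]
```

>>> {"api": "servo_tool", "payload": {
  "steps": [
    {"grip": 1, "x": -15, "y": 0, "z": -2.1, "wx": 0, "wy": 0, "wz": 0},
    {"grip": 1, "x": -13.5, "y": 0, "z": -1.9, "wx": 0, "wy": 0, "wz": 0},
    {"grip": 1, "x": -12, "y": 0, "z": -1.7, "wx": 0, "wy": 0, "wz": 0},
    {"grip": 1, "x": -10, "y": 0, "z": -1.4, "wx": 0, "wy": 0, "wz": 0},
    {"grip": 1, "x": -8, "y": 0, "z": -1.1, "wx": 0, "wy": 0, "wz": 0},
    {"grip": 1, "x": -6, "y": 0, "z": -0.8, "wx": 0, "wy": 0, "wz": 0},
    {"grip": 1, "x": -4, "y": 0, "z": -0.6, "wx": 0, "wy": 0, "wz": 0},
    {"grip": 1, "x": -2, "y": 0, "z": -0.3, "wx": 0, "wy": 0, "wz": 0}
  ]
}}

```text
time: 6.95
position: [0.6029, -0.0311, 0.0538]
orientation: [-0.097, 0.662, 0.738, 0.088]
ft_force: [0.2, -0.7, 0.2]
width: -0.001
grasp_force: 0.0
```

Run:
```python
from h import *
o,R=now()
c=shot('scene'); M=R.as_matrix()
print(wheel(c,lo=-135,hi=100))
W=torack(cloud(c).reshape(-1,3)); P=W[(abs(W[:,0])<8)&(abs(W[:,1]+70)<80)&(W[:,2]>120)]
k=P[:,1]>-110
print(len(P), P[k].min(0).round(),P[k].max(0).round())
cv2.imwrite('pics/s5.png',cv2.resize(c['color'][110:270,230:480],None,fx=3,fy=3,interpolation=cv2.INTER_CUBIC)[...,::-1])
```

```text
t 6.95 rack [ 1.000e-01 -1.321e+02  5.380e+01] F [ 0.2 -0.7  0.2] w -0.001 err deg [ 0.04 -0.04  0.04]
(array([-82.7, 106. ]), 190, array([  -8., -131.,  114.]), array([  8., -36., 158.]))
263 [  -8. -110.  122.] [  8. -35. 158.]
```

View pics/s5.png

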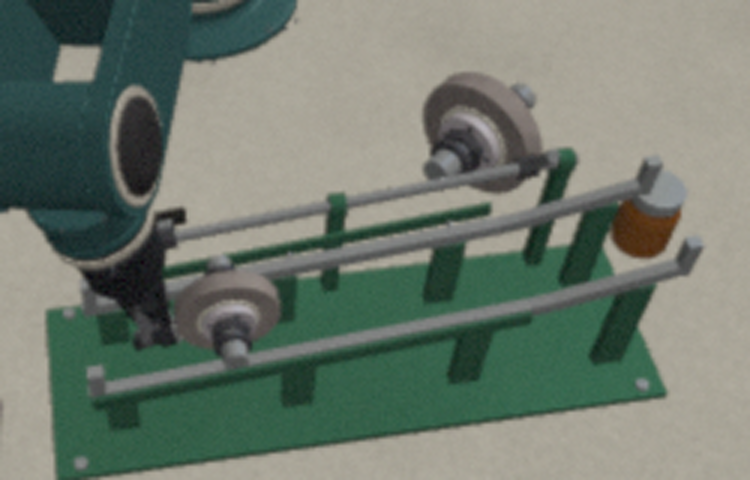

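The wheel (crop 228,310) stands against the fingers on the open run at y≈-82, about 108 mm short of its seat. The gate is up and the paddle is down. I let it stand a moment, then ease it down.

>>> {"api": "servo_tool", "payload": {
  "steps": [
    {"grip": 1, "x": 0, "y": 0, "z": 0, "wx": 0, "wy": 0, "wz": 0},
    {"grip": 1, "x": 0, "y": 0, "z": 0, "wx": 0, "wy": 0, "wz": 0},
    {"grip": 1, "x": 0, "y": 0, "z": 0, "wx": 0, "wy": 0, "wz": 0},
    {"grip": 1, "x": 0, "y": 0, "z": 0, "wx": 0, "wy": 0, "wz": 0},
    {"grip": 1, "x": -1, "y": 0, "z": -0.1, "wx": 0, "wy": 0, "wz": 0},
    {"grip": 1, "x": -2, "y": 0, "z": -0.3, "wx": 0, "wy": 0, "wz": 0},
    {"grip": 1, "x": -3, "y": 0, "z": -0.4, "wx": 0, "wy": 0, "wz": 0},
    {"grip": 1, "x": -4, "y": 0, "z": -0.6, "wx": 0, "wy": 0, "wz": 0}
  ]
}}

```text
time: 7.8
position: [0.6039, -0.041, 0.0526]
orientation: [-0.097, 0.662, 0.738, 0.088]
ft_force: [1.2, -0.1, -0.4]
width: -0.001
grasp_force: 0.0
```

>>> {"api": "servo_tool", "payload": {
  "steps": [
    {"grip": 1, "x": -5, "y": 0, "z": -0.7, "wx": 0, "wy": 0, "wz": 0},
    {"grip": 1, "x": -6, "y": 0, "z": -0.8, "wx": 0, "wy": 0, "wz": 0},
    {"grip": 1, "x": -7, "y": 0, "z": -1, "wx": 0, "wy": 0, "wz": 0},
    {"grip": 1, "x": -7, "y": 0, "z": -1, "wx": 0, "wy": 0, "wz": 0},
    {"grip": 1, "x": -7, "y": 0, "z": -1, "wx": 0, "wy": 0, "wz": 0},
    {"grip": 1, "x": -7, "y": 0, "z": -1, "wx": 0, "wy": 0, "wz": 0},
    {"grip": 1, "x": -7, "y": 0, "z": -1, "wx": 0, "wy": 0, "wz": 0},
    {"grip": 1, "x": -6, "y": 0, "z": -0.8, "wx": 0, "wy": 0, "wz": 0}
  ]
}}

```text
time: 8.6
position: [0.6096, -0.0934, 0.0461]
orientation: [-0.097, 0.663, 0.737, 0.088]
ft_force: [0.6, 0.0, -0.5]
width: -0.003
grasp_force: 0.0
```

>>> {"api": "servo_tool", "payload": {
  "steps": [
    {"grip": 1, "x": -6, "y": 0, "z": -0.8, "wx": 0, "wy": 0, "wz": 0},
    {"grip": 1, "x": -5, "y": 0, "z": -0.7, "wx": 0, "wy": 0, "wz": 0},
    {"grip": 1, "x": -5, "y": 0, "z": -0.7, "wx": 0, "wy": 0, "wz": 0},
    {"grip": 1, "x": -4, "y": 0, "z": -0.6, "wx": 0, "wy": 0, "wz": 0},
    {"grip": 1, "x": -4, "y": 0, "z": -0.6, "wx": 0, "wy": 0, "wz": 0},
    {"grip": 1, "x": -3, "y": 0, "z": -0.4, "wx": 0, "wy": 0, "wz": 0},
    {"grip": 1, "x": -2, "y": 0, "z": -0.3, "wx": 0, "wy": 0, "wz": 0},
    {"grip": 1, "x": -1, "y": 0, "z": -0.1, "wx": 0, "wy": 0, "wz": 0}
  ]
}}

```text
time: 9.4
position: [0.6127, -0.1227, 0.0424]
orientation: [-0.097, 0.663, 0.738, 0.088]
ft_force: [-0.0, 1.0, 0.3]
width: 0.001
grasp_force: 0.0
```

Run:
```python
from h import *
o,R=now()
for n in('scene','top'):
    c=shot(n); print(n,wheel(c,lo=-232,hi=0))
W=torack(cloud(load('scene')).reshape(-1,3))
k=(abs(W[:,0]+86)<12)&(W[:,2]>120)
P=W[(W[:,0]<-20)&(W[:,0]>-82)&(abs(W[:,1]-229)<9)&(W[:,2]>170)&(W[:,2]<280)]
print('gate',np.degrees(np.arctan(np.polyfit(P[:,0],P[:,2],1)[0])),len(P))
```

```text
t 9.4 rack [ 1.000e-01 -2.243e+02  4.240e+01] F [-0.   1.   0.3] w 0.001 err deg [ 0.04 -0.04  0.04]
scene (array([-186.4,  180.8]), 214, array([  -8., -232.,   99.]), array([   8., -128.,  215.]))
top (array([-181.8,  181.5]), 209, array([  -8., -232.,  100.]), array([   8., -127.,  211.]))
gate 54.92574061267272 14
```

>>> {"api": "servo_tool", "payload": {
  "steps": [
    {"grip": 1, "x": -1, "y": 0, "z": -0.1, "wx": 0, "wy": 0, "wz": 0},
    {"grip": 1, "x": -2, "y": 0, "z": -0.3, "wx": 0, "wy": 0, "wz": 0},
    {"grip": 1, "x": -2, "y": 0, "z": -0.3, "wx": 0, "wy": 0, "wz": 0},
    {"grip": 1, "x": -2, "y": 0, "z": -0.3, "wx": 0, "wy": 0, "wz": 0},
    {"grip": 1, "x": -1.5, "y": 0, "z": -0.2, "wx": 0, "wy": 0, "wz": 0},
    {"grip": 1, "x": -1, "y": 0, "z": -0.1, "wx": 0, "wy": 0, "wz": 0},
    {"grip": 1, "x": -1, "y": 0, "z": -0.1, "wx": 0, "wy": 0, "wz": 0},
    {"grip": 1, "x": -1, "y": 0, "z": -0.1, "wx": 0, "wy": 0, "wz": 0}
  ]
}}

```text
time: 10.3
position: [0.614, -0.1341, 0.0409]
orientation: [-0.097, 0.662, 0.738, 0.088]
ft_force: [0.3, 0.7, 0.5]
width: 0.001
grasp_force: 0.0
```

>>> {"api": "servo_tool", "payload": {
  "steps": [
    {"grip": 1, "x": -1, "y": 0, "z": -0.1, "wx": 0, "wy": 0, "wz": 0},
    {"grip": 1, "x": -1, "y": 0, "z": -0.1, "wx": 0, "wy": 0, "wz": 0},
    {"grip": 1, "x": -1, "y": 0, "z": -0.1, "wx": 0, "wy": 0, "wz": 0},
    {"grip": 1, "x": -1, "y": 0, "z": -0.1, "wx": 0, "wy": 0, "wz": 0},
    {"grip": 1, "x": -1, "y": 0, "z": -0.1, "wx": 0, "wy": 0, "wz": 0},
    {"grip": 1, "x": -1, "y": 0, "z": -0.1, "wx": 0, "wy": 0, "wz": 0},
    {"grip": 1, "x": -1, "y": 0, "z": -0.1, "wx": 0, "wy": 0, "wz": 0},
    {"grip": 1, "x": -1, "y": 0, "z": -0.1, "wx": 0, "wy": 0, "wz": 0}
  ]
}}

```text
time: 11.1
position: [0.6148, -0.142, 0.0396]
orientation: [-0.097, 0.662, 0.738, 0.088]
ft_force: [0.2, 0.8, -0.0]
width: -0.005
grasp_force: 0.0
```

Run:
```python
from h import *
o,R=now()
for n in('scene','top'):
    c=shot(n); W=torack(cloud(c).reshape(-1,3))
    P=W[(abs(W[:,0])<8)&(W[:,1]>-195)&(W[:,1]<-100)&(W[:,2]>105)&(W[:,2]<160)]
    f=least_squares(lambda q:np.hypot(P[:,1]-q[0],P[:,2]-q[1])-50,[-188,94],loss='soft_l1',f_scale=2); print(n,f.x,len(P),P[:,1].max())
```

```text
t 11.1 rack [ 1.000e-01 -2.437e+02  3.960e+01] F [ 0.2  0.8 -0. ] w -0.005 err deg [ 0.05 -0.04  0.04]
scene [-191.47388078   93.18990534] 104 -142.5984285130094
top [-189.92670556   92.20906116] 108 -142.3466998876932
```

>>> {"api": "servo_tool", "payload": {
  "steps": [
    {"grip": 1, "x": -1, "y": 0, "z": -0.1, "wx": 0, "wy": 0, "wz": 0},
    {"grip": 1, "x": -2, "y": 0, "z": -0.3, "wx": 0, "wy": 0, "wz": 0},
    {"grip": 1, "x": -4, "y": 0, "z": -0.6, "wx": 0, "wy": 0, "wz": 0},
    {"grip": 1, "x": -8, "y": 0, "z": -1, "wx": 0, "wy": 0, "wz": 0},
    {"grip": 1, "x": -8, "y": 0, "z": -10, "wx": 0, "wy": 0, "wz": 0},
    {"grip": 1, "x": -4, "y": 0, "z": -30, "wx": 0, "wy": 0, "wz": 0},
    {"grip": 1, "x": 0, "y": 0, "z": -45, "wx": 0, "wy": 0, "wz": 0},
    {"grip": 1, "x": 0, "y": 0, "z": -35, "wx": 0, "wy": 0, "wz": 0}
  ]
}}

```text
time: 12.0
position: [0.621, -0.2008, 0.1533]
orientation: [-0.096, 0.663, 0.737, 0.088]
ft_force: [0.5, 0.4, 0.4]
width: 0.002
grasp_force: 0.0
```

>>> {"api": "servo_tool", "payload": {
  "steps": [
    {"grip": 1, "x": 0, "y": 0, "z": -20, "wx": 0, "wy": 0, "wz": 0},
    {"grip": 1, "x": 0, "y": 0, "z": -10, "wx": 0, "wy": 0, "wz": 0},
    {"grip": 1, "x": 0, "y": 0, "z": 0, "wx": 0, "wy": 0, "wz": 0},
    {"grip": 1, "x": 0, "y": 0, "z": 0, "wx": 0, "wy": 0, "wz": 0},
    {"grip": 1, "x": 0, "y": 0, "z": 0, "wx": 0, "wy": 0, "wz": 0},
    {"grip": 1, "x": 0, "y": 0, "z": 0, "wx": 0, "wy": 0, "wz": 0},
    {"grip": 1, "x": 0, "y": 0, "z": 0, "wx": 0, "wy": 0, "wz": 0},
    {"grip": 1, "x": 0, "y": 0, "z": 0, "wx": 0, "wy": 0, "wz": 0}
  ]
}}

```text
time: 12.8
position: [0.6216, -0.2069, 0.1791]
orientation: [-0.097, 0.662, 0.738, 0.088]
ft_force: [-0.1, -0.3, -0.0]
width: 0.0
grasp_force: 0.0
```

Run:
```python
from h import *
o,R=now()
for n in('scene','top'):
    c=shot(n); W=torack(cloud(c).reshape(-1,3))
    P=W[(abs(W[:,0])<8)&(W[:,1]>-232)&(W[:,1]<-100)&(W[:,2]>105)&(W[:,2]<160)]
    f=least_squares(lambda q:np.hypot(P[:,1]-q[0],P[:,2]-q[1])-50,[-188,94],loss='soft_l1',f_scale=2); print(n,f.x,len(P))
c=load('scene')
cv2.imwrite('pics/s6.png',cv2.resize(c['color'][130:270,220:460],None,fx=3,fy=3,interpolation=cv2.INTER_CUBIC)[...,::-1])
```

```text
t 12.8 rack [  -0.  -309.   179.1] F [-0.1 -0.3 -0. ] w 0.0 err deg [ 0.02 -0.06  0.05]
scene [-191.21506691   93.09644364] 173
top [-189.74579761   92.37779098] 165
```

View pics/s6.png

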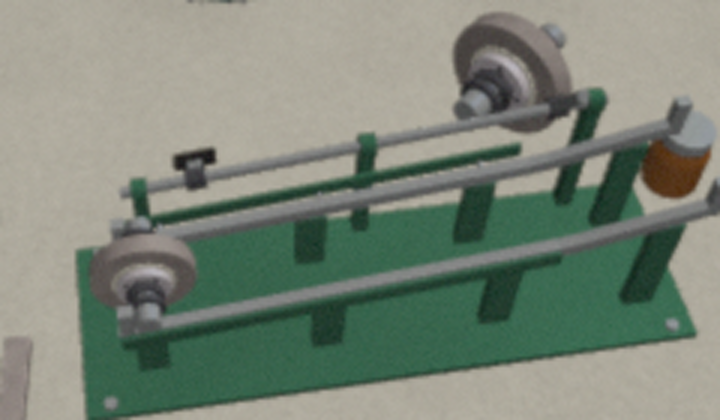

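The wheel (crop 143,275) sits square with its arbor against both end posts at y≈-190, z≈93. The paddle is down, the gate is up at 0.96 rad, and the hand is clear.

```bash
python3 -c "
from rig import ctrl
print(ctrl.close_job())"
```

```text
the job is handed in; nothing more can be done
None
```

The job is handed in at about 13 s: the wheel was let roll, slowed against the fingers to a stand about 108 mm short of its seat, then eased down against both end posts. The one departure is that I pressed the paddle in two strokes, so the wheel rolled about 30 mm with the rising gate arm and leaned on it before rolling free.

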